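Brake the desk caddy, shut its stiff drawer, release the brake

TASK

The stiff drawer of the little rolling desk caddy has been left open. Push the red brake lever down until it locks, press the drawer firmly home against the rubber buffer inside while the brake keeps the caddy from rolling, then flick the lever all the way back up to release the brake. Do not let the caddy roll, do not force the lever or the drawer, and leave the other things on the desk where they are.

Things in the scene. Friction and masses are not known exactly. Their poses are not given: they have to be found in the camera images.
- runner: Low dark steel runner fixed to the desk, 360 x 140 mm, 8 mm high (its two rails 14 mm, end blocks 16 mm); the caddy rolls on it along its x axis. Origin: centre of its underside. x points from the drawer front towards the caddy's back, y towards the brake lever, z up.
- caddy_top (a point): Centre of the top board of the white caddy, 104 mm above the desk; the caddy is 160 mm (x) by 140 mm (y), axes as the runner's. When the brake is off, it rolls on the runner along x under about 2.5 N; with the brake locked it holds against about 23 N.
- drawer_front: The drawer's flat grey front panel, 136 mm wide (y), 62 mm high (36 to 98 mm above the desk), 12 mm thick; origin at the centre of its outer face; axes as the runner's, so the outward normal is -x. The drawer moves along x; push it towards +x to shut it. It is stiff: about 7 N keep it moving.
- drawer (a joint): How far the drawer is open, in m: 0 = front panel flush with the caddy (its outer face 92 mm from the caddy's centre), at most 0.07. Home is where it bears on the rubber buffer inside, set out of sight 0 to 12 mm short of flush: feel for it. It slides at a steady 7 N; at the buffer the force climbs steeply. 11 to 18 N held there for half a second seat it; over 22 N is forcing it.
- brake (a joint): Angle of the brake lever, in rad: 0 = up (released; arm 35 degrees above level), 0.785 = down (locked; arm 10 degrees below level), hard stops at both ends. The lever snaps over its centre at about 0.39 and is held by its spring at either end; getting it over takes about 6 to 9 N at the pedal, either way.
- brake_hinge (a point): Hinge of the brake lever on the caddy's +y side, 55 mm above the desk; the hinge axis runs along the runner's x axis.
- pedal (a point): Centre of the red pedal at the end of the brake lever, on its arm, 90 mm from brake_hinge towards the runner's +y. 24 mm wide (x), 32 mm along the arm, 12 mm thick. Its centre is 107 mm above the desk when up, 39 mm when down, with free desk below: press it from above, pinch it across its width to lift. Axes: the runner's when up, else turned with the lever.
- tread: Black rubber tread on top of the pedal, 20 mm (x) by 30 mm, 3 mm thick, upper face 9 mm above the pedal's mid-plane: the place to press. Origin: the pedal's centre. z points out of the tread, y along the arm away from the hinge. A few N more than the snap takes are enough to feel the lower stop; over 25 N is forcing it.
- stapler: Blue stapler, 130 x 34 x 43 mm, bystander; origin at the centre of its underside.
- stamp: Wooden-handled hand stamp, 50 x 30 x 66 mm, bystander; origin at the centre of its underside.
- notes: Block of orange sticky notes, 75 x 75 x 22 mm, bystander; origin at the centre of its underside.
- phone: Black phone with red edge, 150 x 74 x 9 mm, bystander; origin at the centre of its underside.
- mug: White mug, 80 mm across, 90 mm high, bystander; origin at the centre of its underside.
- calculator: Desk calculator, 140 x 90 x 18 mm, bystander; origin at the centre of its underside.
- tape: Tape dispenser, 130 x 55 x 75 mm, bystander; origin at the centre of its underside.

How it is judged (in metres and radians):
On the way, in this order (a step that is already met when the one before it is completed fails the run):
1. the brake lever is pressed down and locked while the drawer is still open (value of joint brake above 0.7 rad and value of joint drawer above 0.02 m), for 0.2 s.
2. with the brake locked, the drawer is pressed home: it stands still against its buffer under a push of over 10 N (contact force between the fingers and drawer_front above 10 N and velocity of joint drawer between -0.004 and 0.004 m/s and value of joint drawer below 0.014 m and value of joint brake above 0.7 rad), for 0.2 s.
3. the brake lever is back up (value of joint brake below 0.08 rad), for 0.2 s.
At the end, for the whole second after the job is handed in: The lever is up (within 0.08 rad of its upper stop), the drawer is still home (open by less than 14 mm, the buffer's range being 0 to 12 mm), the caddy stands within 10 mm of where it began (value of joint brake below 0.08 rad and value of joint drawer below 0.014 m and distance of caddy_top from where it was at the start of the episode below 0.01 m); the robot touches nothing.
It fails at once if the caddy rolls more than 10 mm from where it began (distance of caddy_top from where it was at the start of the episode above 0.01 m).
It fails at once if the drawer front is pressed with more than 22 N (contact force between any of the fingers, the arm and drawer_front above 22 N).
It fails at once if the pedal is pressed down with more than 25 N (contact force between any of the fingers, the arm and tread above 25 N).
It fails at once if any bystander (stapler, stamp, notes, phone, mug, calculator, tape) is shifted by more than 15 mm (distance of any of stapler, stamp, notes, phone, mug, calculator, tape from where it was at the start of the episode above 0.015 m).
It also fails if it takes over 72 s, if anything falls off the work surface, if the arm or the gripper's body presses on something with over 40 N, if the wrist force passes 120 N, or if a joint passes its speed limit or range.

ROBOT

A 6-joint arm with a two-finger parallel gripper is mounted at the origin on the work surface. World frame = base frame: x ahead of the robot, y to its left, z up, the work surface at z = 0. Lengths are in mm, angles in rad, forces in N, time in s.
With the tool pointing down it reaches from about 350 to 775 mm from the base axis. Payload 7.3 kg.
Tool frame: the origin (TCP) lies midway between the tips of the shut fingers; the grasp point (between the pads) lies 19 mm behind it; z points along the fingers, y is the line along which they close (so a half turn about z gives the same grasp; the last joint's range is limited). The gripper opens to 92 mm and grips with 3 to 60 N. Pads are 19 mm wide; open, the fingers measure 130 mm over their backs; the gripper's body (75 mm by 190 mm) begins 47 mm behind the grasp point.
Start: joints at [-1.43, 0.342, 1.524, -0, 1.275, -0.146], TCP at [148.536, -503.569, 226.741] pointing down, gripper open.
Joint ranges: [-2.53, 2.53], [-0.77, 2.02], [0.04, 2.7], [-1, 4.14], [0.28, 2.66], [-3.11, 3.11]. Speed limits (rad/s): [2.57, 2.57, 3.14, 3.14, 3.14, 3.14].

INTERFACE

Orientations are given as [roll, pitch, yaw] about the fixed x, y, z axes, in that order (R = Rz(yaw) Ry(pitch) Rx(roll)).
In Python, from plant import bot gives the robot as it stands. The module is installed in compiled form; this text tells all that it offers.
- The arm moves only by the shell command python3 -m crank 'ROWS' [OPENING]. ROWS is JSON, a list of rows, each a list of 6 numbers: the shift along the tool's x, y, z in m, then the turn, a rotation vector about the tool's x, y, z in rad. In form: [[dx, dy, dz, wx, wy, wz], ...]. A call has 1 to 5 rows; each row shifts and turns the commanded pose from where the row before left it, along the tool's axes as they then stand; what a row does not reach is not made up. A row lasts 1/8 s, in which the tool goes at most 62.5 mm and 10.7 degrees, less where a joint would pass 70% of its speed; a pose out of reach is approached as far as the arm can. A call is refused whole if a number of a shift passes 0.0625 or a number of a turn 0.188, either way. A call with a gripper value outside its range is refused whole. OPENING is the opening in per cent of the stroke, from 0 (shut) to 100 (fully open), set as the call begins (- or left out, the last holds). The fingers move at their own pace and stop on an object; the grip force is fixed at half the most. Time passes only in rows, so rows that do not move let the fingers close. It gives the time, the measured TCP pose, the force, the opening and the grip force at its end, in the units of the state.
- bot.get_obs(): the state, without advancing time (a new reading comes with each control period).
- bot.capture(name): name is "side" or "top" or "wrist"; returns a dict with "color" (384x512x3 uint8, blue, green, red), "fov_y" (degrees; the focal length in pixels is half the picture's height over the tangent of half this angle, whatever the lens; pixels are square), "cx", "cy" (the principal point, pixels), "extrinsics" (4x4, takes a point from world to camera coordinates); the wrist camera has in their place "tool_from_camera" (4x4, takes a point from camera to tool coordinates, whose origin is the TCP and whose axes are the flange's). Camera axes: x right, y up, looking along -z (the intrinsics and any distortion apply to the point x, -y, -z); pixel columns grow to the right and rows downward; lengths in mm; the calibration is good to about 2 mm. A picture is of the moment at which its call begins: read the wrist's pose just before it. There is no depth.
- bot.close_job(): hands the job in; it is judged then, once.
The state is a dict: "time": time; "joint_positions": joint angles; "dq": joint speeds; "tau": joint torques, N m; "tool_pos": TCP position; "tcp_rot": TCP orientation; "contact_force": force on the tool from outside, world axes, zero at the start; "moment": the same for the moment, N m; "grip_width": finger opening in mm; "finger_force": force on a finger pad.
Only numpy, scipy, OpenCV 4.12 (cv2) and the standard library are available. Lean on these libraries where they do the work, as an engineer would, in place of code of your own. Each camera call takes 0.05 s, during which the arm holds its last target. There are 200 camera calls.

## Working session

There is one attempt and no reset: what is moved stays moved. The work goes in short steps, Python scripts to look and compute and a shell command to move; the robot and the scene stay as the last step left them, time stands still between calls to the robot, and variables do not carry over. Pictures are saved under pics/ and viewed, at most 10 in all, crops included, and the job is handed in when it is done.

```bash
mkdir -p pics
python3 - <<'E'
from plant import bot
import cv2,numpy as np
o=bot.get_obs()
print({k:np.round(v,3).tolist() for k,v in o.items()})
for n in("side","top"):
    c=bot.capture(n); cv2.imwrite(f"pics/{n}0.png",c["color"])
    print(n,c["fov_y"],c["cx"],c["cy"],np.round(c["extrinsics"],4).tolist(),[k for k in c])
E
```

```text
{'time': 0.0, 'joint_positions': [-1.43, 0.343, 1.525, -0.0, 1.275, -0.146], 'dq': [-0.002, 0.0, -0.0, 0.0, -0.0, -0.002], 'tau': [-0.002, -43.125, -24.422, 0.072, 0.056, -0.0], 'tool_pos': [148.478, -503.156, 226.062], 'tcp_rot': [-3.14, -0.0, 0.287], 'contact_force': [-0.695, 0.309, 0.182], 'moment': [-0.025, 0.005, 0.005], 'finger_force': 0.0, 'grip_width': 91.9}
side 42.526886868282645 247.23022752212486 195.6789238125939 [[0.9506, -0.3104, 0.0033, -546.5175], [0.2015, 0.6251, 0.7541, -175.0563], [-0.2362, -0.7161, 0.6568, -1570.7257], [0.0, 0.0, 0.0, 1.0]] ['color', 'fov_y', 'cx', 'cy', 'extrinsics']
top 42.68972914983836 254.9676527603442 198.02180710863823 [[0.0259, -0.9996, 0.0072, -17.9427], [0.9868, 0.0267, 0.1597, -584.1698], [-0.1598, 0.003, 0.9871, -1613.5459], [0.0, 0.0, 0.0, 1.0]] ['color', 'fov_y', 'cx', 'cy', 'extrinsics']
```

View pics/top0.png

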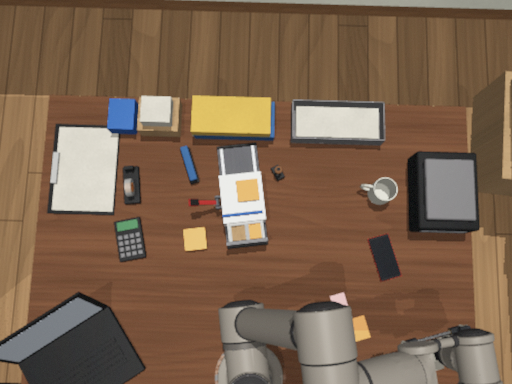

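View pics/side0.png

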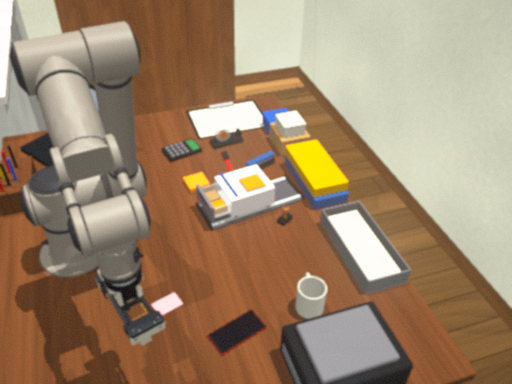

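```bash
cat > h.py <<'E'
import numpy as np,cv2
from plant import bot
def ray(c,u,v):
    f=192/np.tan(np.radians(c["fov_y"]/2)); E=np.array(c["extrinsics"])
    d=np.array([(u-c["cx"])/f,-(v-c["cy"])/f,-1]); R=E[:3,:3]
    return -R.T@E[:3,3], R.T@d
def onz(c,u,v,z):
    o,d=ray(c,u,v); return o+d*(z-o[2])/d[2]
E
python3 - <<'E'
from h import *
c=bot.capture("top"); im=c["color"]
cr=cv2.resize(im[135:260,175:300],None,fx=4.8,fy=4.8,interpolation=cv2.INTER_CUBIC); cv2.imwrite("pics/topc.png",cr)
h=cv2.cvtColor(im,cv2.COLOR_BGR2HSV)
m=((h[...,0]<8)|(h[...,0]>172))&(h[...,1]>180)&(h[...,2]>90); m[:, :180]=0; m[:,230:]=0;m[:180]=0;m[220:]=0
ys,xs=np.nonzero(m); print("red",xs.min(),xs.max(),ys.min(),ys.max(),xs.mean(),ys.mean())
s=bot.capture("side"); cv2.imwrite("pics/sidec.png",cv2.resize(s["color"][140:235,180:310],None,fx=6,fy=6,interpolation=cv2.INTER_CUBIC))
E
```

```text
red 199 214 201 203 207.02857142857144 202.02857142857144
```

View pics/topc.png

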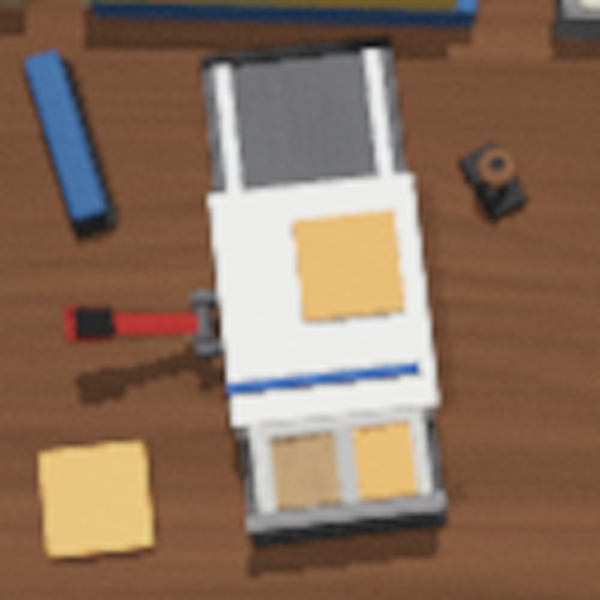

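View pics/sidec.png

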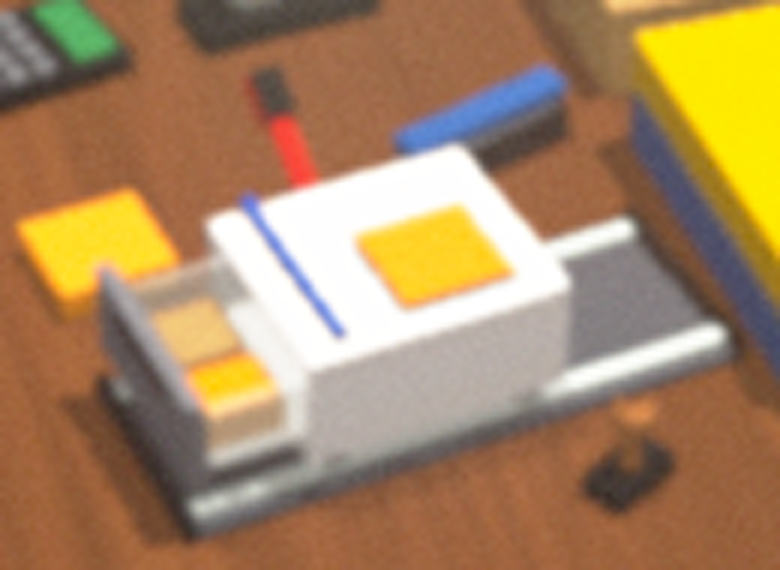

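The top view shows the caddy top's corners at crop (210,197), (413,176), (437,403) and (232,425). The tread is at (95,323), and the drawer front's upper outer edge runs from (248,530) to (443,513).

Run:
```python
from h import *
c=bot.capture("top")
P=lambda x,y,z: onz(c,175+x/4.8-.5+.1,135+y/4.8-.5+.1,z)
C=[P(210,197,104),P(413,176,104),P(437,403,104),P(232,425,104)]
for p in C: print(p.round(1))
ctr=np.mean(C,0); x=(C[0]+C[1]-C[2]-C[3]);y=(C[0]+C[3]-C[1]-C[2])
yaw=(np.arctan2(x[1],x[0])+np.arctan2(-y[0],y[1]))/2
print("ctr",ctr.round(1),"yaw",yaw,np.linalg.norm(x)/2,np.linalg.norm(y)/2)
R=np.array([[np.cos(yaw),-np.sin(yaw)],[np.sin(yaw),np.cos(yaw)]])
for n,p in dict(tread=P(95,323,114),pedend=P(66,323,118),hinge=P(204,323,55),fl=P(248,530,98),fr=P(443,513,98),sl=P(248,512,98),notesTR=P(146,441,22),notesBR=P(153,552,22),stBR=P(112,215,40)).items(): print(n,p.round(1),"cad",(R.T@(p-ctr)[:2]).round(1))
```

```text
[646.4 119.9 104. ]
[664.9 -18.7 104. ]
[508.8 -38.6 104. ]
[490.1  99.1 104. ]
ctr [577.5  40.4 104. ] yaw 0.13151421644530048 157.52173903709016 139.38207378282053
tread [555.6 193.3 114. ] cad [ -1.7 154.4]
pedend [554.5 212.3 118. ] cad [ -0.3 173.4]
hinge [566.6 124.3  55. ] cad [ 0.1 84.6]
fl [420.3  86.2  98. ] cad [-149.9   66. ]
fr [435.1 -44.5  98. ] cad [-152.3  -65.5]
sl [432.3  86.6  98. ] cad [-137.9   64.8]
notesTR [486.  164.5  22. ] cad [-74.5 135. ]
notesBR [408.  156.3  22. ] cad [-152.9  137.1]
stBR [644.7 193.7  40. ] cad [ 86.7 143.2]
```

```bash
python3 -m crank '[[0.0546,-0.005,0,0,0,-0.0884],[0.0546,-0.005,0,0,0,-0.0884],[0.0546,-0.005,0,0,0,-0.0884],[0.0546,-0.005,0,0,0,-0.0884],[0.0546,-0.005,0,0,0,-0.0884]]' 0
python3 -m crank '[[0.0546,-0.005,0,0,0,-0.0884],[0.0546,-0.005,0,0,0,-0.0884],[0.0546,-0.005,0,0,0,-0.0884],[0.0546,-0.005,0,0,0,-0.0884],[0.0546,-0.005,0,0,0,-0.0884]]'
```

```text
time: 0.88
tool_pos: [381.1, -359.1, 226.6]
tcp_rot: [3.141, 0.0, 0.732]
contact_force: [-0.5, 0.2, -0.5]
grip_width: 46.2
finger_force: 0.0
time: 1.5
tool_pos: [528.1, -130.2, 226.5]
tcp_rot: [3.142, 0.0, 1.174]
contact_force: [0.5, -0.7, 0.5]
grip_width: 0.9
finger_force: 0.0
```

```bash
python3 -m crank '[[0.0546,-0.005,0,0,0,-0.0884],[0.0546,-0.005,0,0,0,-0.0884],[0.0546,-0.005,0,0,0,-0.0884],[0.0546,-0.005,0,0,0,-0.0884],[0.0546,-0.005,0,0,0,-0.0884]]'
python3 -m crank '[[0.050,-0.005,0,0,0,-0.0884],[0,0,0,0,0,0],[0,0,0,0,0,0]]'
```

```text
time: 2.12
tool_pos: [563.1, 139.6, 226.4]
tcp_rot: [-3.141, 0.0, 1.616]
contact_force: [1.0, -0.6, -0.6]
grip_width: 0.6
finger_force: 0.0
time: 2.5
tool_pos: [556.0, 187.3, 226.5]
tcp_rot: [-3.141, 0.001, 1.701]
contact_force: [0.6, -0.8, 0.6]
grip_width: 0.4
finger_force: 0.0
```

```bash
python3 -m crank '[[-0.003,0.001,0.03,0,0,0],[0,0,0.03,0,0,0],[0,0,0.03,0,0,0],[0,0,0.008,0,0,0],[0,0,0,0,0,0]]'
python3 -m crank '[[0,0,0.004,0,0,0],[0,0,0.004,0,0,0],[0.001,0,0.004,0,0,0],[0.001,0,0.004,0,0,0]]'
python3 -m crank '[[0.002,0,0.004,0,0,0],[0.002,0,0.004,0,0,0],[0.002,0,0.004,0,0,0],[0.002,0,0.004,0,0,0]]'
```

```text
time: 3.12
tool_pos: [557.8, 183.8, 128.9]
tcp_rot: [-3.141, 0.0, 1.7]
contact_force: [0.1, -0.1, 0.7]
grip_width: 0.5
finger_force: 0.0
time: 3.62
tool_pos: [557.3, 186.9, 112.8]
tcp_rot: [3.141, -0.0, 1.701]
contact_force: [0.5, -0.9, 3.9]
grip_width: 0.0
finger_force: 1.6
time: 4.12
tool_pos: [556.6, 195.5, 97.8]
tcp_rot: [3.139, -0.001, 1.701]
contact_force: [-1.5, 1.0, 7.9]
grip_width: 0.1
finger_force: 3.3
```

```bash
python3 -m crank '[[0.002,0,0.004,0,0,0],[0.002,0,0.004,0,0,0],[0.002,0,0.004,0,0,0],[0.002,0,0.004,0,0,0]]'
python3 -m crank '[[0.002,0,0.005,0,0,0],[0.002,0,0.005,0,0,0],[0.002,0,0.005,0,0,0],[0.002,0,0.005,0,0,0],[0,0,0.002,0,0,0]]'
```

```text
time: 4.62
tool_pos: [555.3, 202.8, 80.6]
tcp_rot: [3.141, 0.0, 1.701]
contact_force: [1.2, 0.2, 0.4]
grip_width: 0.3
finger_force: 0.5
time: 5.25
tool_pos: [553.8, 210.6, 58.2]
tcp_rot: [-3.141, 0.0, 1.701]
contact_force: [-0.2, 0.7, -0.2]
grip_width: 0.2
finger_force: 0.0
```

```bash
python3 -m crank '[[0.002,0,0.004,0,0,0],[0,0,0.003,0,0,0],[0,0,0.0005,0,0,0]]'
python3 -m crank '[[0,0,0.001,0,0,0],[0,0,0.001,0,0,0]]'
python3 -m crank '[[0,0,0.0005,0,0,0],[0,0,0.0,0,0,0]]'
```

```text
time: 5.62
tool_pos: [553.8, 212.6, 51.1]
tcp_rot: [3.141, -0.0, 1.701]
contact_force: [-0.6, 0.5, 2.3]
grip_width: 0.8
finger_force: 0.6
time: 5.88
tool_pos: [554.0, 212.6, 50.2]
tcp_rot: [3.141, -0.0, 1.701]
contact_force: [-3.7, -0.1, 11.9]
grip_width: 0.3
finger_force: 5.6
time: 6.12
tool_pos: [554.0, 212.6, 50.2]
tcp_rot: [3.14, -0.0, 1.701]
contact_force: [-3.6, -1.1, 10.1]
grip_width: 0.5
finger_force: 5.3
```

```bash
python3 -m crank '[[0,0,-0.02,0,0,0],[0,0,-0.05,0,0,0],[0,0,-0.05,0,0,0],[-0.02,-0.03,0,0,0,0],[-0.04,-0.04,0,0,0,0]]'
python3 -m crank '[[-0.04,-0.04,0,0,0,0],[-0.04,-0.04,0,0,0,0],[-0.034,-0.038,0,0,0,0],[0,0,0,0,0,0]]'
python3 - <<'E'
from h import *
w=bot.capture("wrist"); cv2.imwrite("pics/w1.png",w["color"])
c=bot.capture("top"); cv2.imwrite("pics/topc2.png",cv2.resize(c["color"][135:260,175:300],None,fx=4.8,fy=4.8,interpolation=cv2.INTER_CUBIC))
E
```

```text
time: 6.75
tool_pos: [492.1, 143.8, 169.2]
tcp_rot: [3.139, 0.0, 1.703]
contact_force: [0.4, -0.4, 0.6]
grip_width: 0.7
finger_force: 0.0
time: 7.25
tool_pos: [388.1, 13.8, 168.8]
tcp_rot: [-3.141, 0.0, 1.697]
contact_force: [0.2, -0.2, -0.2]
grip_width: 0.3
finger_force: 0.0
```

View pics/topc2.png

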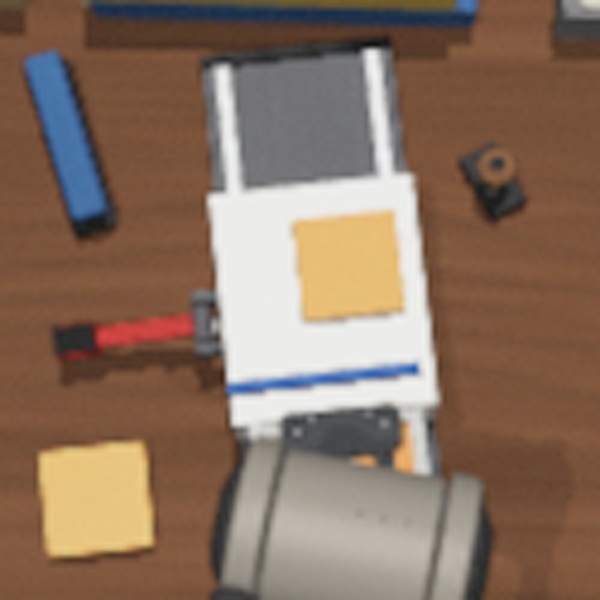

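The lever is down, with the tread now at crop (76,338), and the caddy hasn't moved.

```bash
python3 -m crank '[[0,0,0.04,0,0,0],[0,0,0.04,0,0,0],[0,0,0.022,0,0,0],[0,0,0,0,0,0]]'
python3 -m crank '[[0,0.006,0,0,0,0],[0,0.004,0,0,0,0],[0,0.004,0,0,0,0],[0,0.002,0,0,0,0]]'
python3 -m crank '[[0,0.002,0,0,0,0],[0,0.002,0,0,0,0],[0,0.002,0,0,0,0]]'
```

```text
time: 7.85
tool_pos: [389.7, 16.4, 65.5]
tcp_rot: [-3.138, -0.001, 1.703]
contact_force: [-0.5, -0.2, 0.5]
grip_width: 0.2
finger_force: 0.0
time: 8.35
tool_pos: [406.5, 17.6, 67.1]
tcp_rot: [3.141, 0.0, 1.701]
contact_force: [0.5, -0.0, -0.2]
grip_width: 0.5
finger_force: 0.0
time: 8.72
tool_pos: [411.2, 18.3, 66.6]
tcp_rot: [-3.14, -0.0, 1.701]
contact_force: [-6.0, -3.0, 4.9]
grip_width: 0.2
finger_force: 3.2
```

```bash
python3 -m crank '[[0,0.002,0,0,0,0],[0,0.003,0,0,0,0],[0,0.003,0,0,0,0]]'
python3 -m crank '[[0,0.003,0,0,0,0],[0,0.003,0,0,0,0],[0,0.003,0,0,0,0],[0,0.003,0,0,0,0]]'
```

```text
time: 9.1
tool_pos: [417.9, 19.3, 66.5]
tcp_rot: [-3.137, -0.0, 1.701]
contact_force: [-7.1, -1.9, 6.3]
grip_width: 0.5
finger_force: 3.9
time: 9.6
tool_pos: [429.8, 20.9, 66.5]
tcp_rot: [-3.137, -0.0, 1.701]
contact_force: [-7.2, -2.0, 6.2]
grip_width: 0.7
finger_force: 3.9
```

```bash
python3 -m crank '[[0,0.003,-0.0006,0,0,0],[0,0.003,0,0,0,0],[0,0.003,0,0,0,0],[0,0.003,0,0,0,0]]'
python3 -m crank '[[0,0.002,0,0,0,0],[0,0.002,0,0,0,0],[0,0.0015,0,0,0,0],[0,0.001,0,0,0,0]]'
```

```text
time: 10.1
tool_pos: [441.0, 22.5, 66.6]
tcp_rot: [-3.136, -0.001, 1.702]
contact_force: [-7.0, -2.4, 2.3]
grip_width: 0.4
finger_force: 3.8
time: 10.6
tool_pos: [447.6, 23.4, 66.7]
tcp_rot: [-3.136, -0.001, 1.701]
contact_force: [-6.8, -2.2, 2.6]
grip_width: 0.3
finger_force: 3.6
```

```bash
python3 -m crank '[[0,0.001,0,0,0,0],[0,0.001,0,0,0,0],[0,0.001,0,0,0,0],[0,0.001,0,0,0,0],[0,0.001,0,0,0,0]]'
python3 -m crank '[[0,0.001,0,0,0,0],[0,0.001,0,0,0,0]]'
python3 -m crank '[[0,0.001,0,0,0,0]]'
```

```text
time: 11.22
tool_pos: [452.4, 24.1, 66.7]
tcp_rot: [-3.136, -0.001, 1.701]
contact_force: [-7.3, -0.9, 2.9]
grip_width: 0.3
finger_force: 3.7
time: 11.48
tool_pos: [454.4, 24.4, 66.7]
tcp_rot: [-3.136, -0.001, 1.701]
contact_force: [-7.4, -0.8, 2.8]
grip_width: 0.7
finger_force: 3.7
time: 11.6
tool_pos: [455.4, 24.5, 66.7]
tcp_rot: [-3.136, -0.001, 1.701]
contact_force: [-6.7, -1.5, 2.2]
grip_width: 0.1
finger_force: 3.7
```

```bash
python3 -m crank '[[0,0.0007,0,0,0,0]]' | grep -E 'pos|contact'
python3 -m crank '[[0,0.0007,0,0,0,0]]'| grep -E 'pos|contact'
```

```text
tool_pos: [456.1, 24.6, 66.7]
contact_force: [-6.7, -0.9, 3.2]
tool_pos: [456.8, 24.7, 66.6]
contact_force: [-6.4, -1.1, 3.4]
```

```bash
python3 -m crank '[[0,0.0007,0,0,0,0]]' | grep -E 'pos|contact'
python3 -m crank '[[0,0.0005,0,0,0,0]]'| grep -E 'pos|contact'
```

```text
tool_pos: [457.5, 24.8, 66.6]
contact_force: [-6.5, -0.4, 2.4]
tool_pos: [458.0, 24.9, 66.7]
contact_force: [-6.5, -0.4, 3.3]
```

```bash
python3 -m crank '[[0,0.0007,0,0,0,0]]' | grep -E 'pos|contact'
python3 -m crank '[[0,0.0007,0,0,0,0]]'| grep -E 'pos|contact'
```

```text
tool_pos: [458.2, 24.9, 66.6]
contact_force: [-9.6, -1.1, 4.7]
tool_pos: [458.3, 25.0, 66.6]
contact_force: [-12.9, -2.9, 7.1]
```

```bash
python3 -m crank '[[0,0.0007,0,0,0,0]]' | grep -E 'pos|contact'
python3 -m crank '[[0,0.0005,0,0,0,0]]'| grep -E 'pos|contact'
```

```text
tool_pos: [458.3, 25.0, 66.6]
contact_force: [-14.3, -3.9, 10.4]
tool_pos: [458.3, 25.0, 66.6]
contact_force: [-15.9, -3.6, 10.9]
```

```bash
python3 -m crank '[[0,-0.0003,-0.0004,0,0,0],[0,0,0,0,0,0]]' | grep -E 'pos|contact'
python3 -m crank '[[0,0,0,0,0,0],[0,0,0,0,0,0],[0,0,0,0,0,0],[0,0,0,0,0,0]]'| grep -E 'pos|contact'
```

```text
tool_pos: [458.3, 25.0, 66.7]
contact_force: [-11.2, -3.0, 5.0]
tool_pos: [458.3, 25.0, 66.7]
contact_force: [-12.4, -3.1, 5.0]
```

```bash
python3 -m crank '[[0,0.0003,-0.0002,0,0,0],[0,0,0,0,0,0],[0,0,0,0,0,0],[0,0,0,0,0,0],[0,0,0,0,0,0]]' | grep -E 'pos|contact'
python3 -m crank '[[0,0,0,0,0,0]]' | grep -E 'pos|contact'
```

```text
tool_pos: [458.3, 25.0, 66.7]
contact_force: [-13.8, -3.4, 4.8]
tool_pos: [458.3, 25.0, 66.7]
contact_force: [-13.4, -3.9, 4.8]
```

```bash
python3 -m crank '[[0,-0.01,0,0,0,0],[0,-0.02,-0.01,0,0,0],[0,0,-0.045,0,0,0],[0,0,-0.045,0,0,0],[0.02,0.02,0,0,0,0]]' | grep -E 'pos|contact'
python3 -m crank '[[0.04,0.04,0,0,0,0],[0.04,0.04,0,0,0,0],[0.04,0.035,0,0,0,0],[0.03,0.014,0,0,0,0],[0,0,0,0,0,0]]' 60
python3 - <<'E'
from h import *
o=bot.get_obs(); w=bot.capture("wrist"); cv2.imwrite("pics/w2.png",w["color"])
print(np.round(o["tool_pos"],1),np.round(o["tcp_rot"],4),w["fov_y"],w["cx"],w["cy"],np.round(w["tool_from_camera"],4).tolist())
c=bot.capture("top"); cv2.imwrite("pics/topc3.png",c["color"])
E
```

```text
tool_pos: [452.5, 43.0, 171.5]
contact_force: [-0.0, 0.2, -0.6]
time: 15.35
tool_pos: [559.2, 211.1, 167.3]
tcp_rot: [3.141, -0.0, 1.704]
contact_force: [-0.1, 0.6, -0.7]
grip_width: 46.0
finger_force: 0.0
[559.2 211.1 167.3] [ 3.1413e+00 -3.0000e-04  1.7041e+00] 63.05373198919561 258.10854100548863 192.83405646567573 [[0.0001, 0.965, 0.2622, 69.1788], [1.0, 0.0001, -0.0007, -1.5644], [-0.0007, 0.2622, -0.965, -159.292], [0.0, 0.0, 0.0, 1.0]]
```

View pics/w2.png

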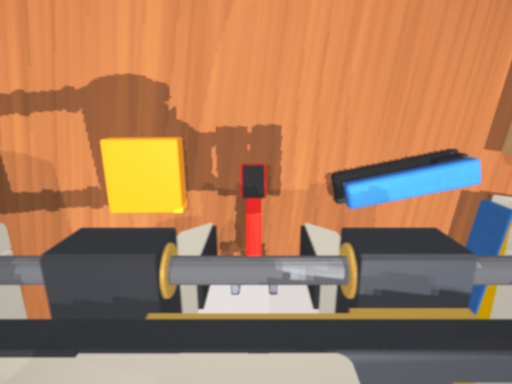

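The wrist view shows the pedal between the open fingers, lever down, with the tread centred near (254,181). The stapler and notes are well clear.

Run:
```python
from h import *
from scipy.spatial.transform import Rotation as Ro
o=bot.get_obs(); w=bot.capture("wrist"); T=np.array(w["tool_from_camera"]); R=Ro.from_euler('xyz',o["tcp_rot"]).as_matrix()
f=192/np.tan(np.radians(w["fov_y"]/2))
for u,v,z in[(254,181,47.5),(254,164.5,36),(254,227,48)]:
    d=T[:3,:3]@np.array([(u-w["cx"])/f,-(v-w["cy"])/f,-1]); p=T[:3,3]
    h=o["tool_pos"][2]-z
    print((p+d*(h-p[2])/d[2]).round(1))
```

```text
[  4.5  -5.1 120. ]
[ 17.8  -5.2 131.5]
[-40.3  -5.3 119.5]
```

```bash
python3 -m crank '[[0.003,-0.005,0.04,0,0,0],[0,0,0.04,0,0,0],[0,0,0.04,0,0,0],[0,0,0.027,0,0,0],[0,0,0,0,0,0]]'
python3 -m crank '[[0,0,0,0,0,0],[0,0,0,0,0,0],[0,0,0,0,0,0],[0,0,0,0,0,0]]' 15
```

```text
time: 16.12
tool_pos: [552.1, 209.9, 19.4]
tcp_rot: [-3.137, 0.001, 1.7]
contact_force: [-0.2, -0.7, 0.7]
grip_width: 55.1
finger_force: 0.0
time: 16.62
tool_pos: [554.6, 211.6, 21.7]
tcp_rot: [3.139, -0.0, 1.701]
contact_force: [1.3, 0.3, 1.1]
grip_width: 24.2
finger_force: 30.0
```

```bash
python3 -m crank '[[0.001,0,-0.005,0,0,0],[0.0004,0,-0.005,0,0,0],[0,0,-0.005,0,0,0]]'
python3 -m crank '[[-0.0002,0,-0.005,0,0,0],[-0.0005,0,-0.005,0,0,0],[-0.0008,0,-0.005,0,0,0],[-0.001,0,-0.005,0,0,0]]'
```

```text
time: 17.0
tool_pos: [554.3, 212.5, 35.6]
tcp_rot: [3.14, 0.001, 1.701]
contact_force: [6.0, -2.5, -7.5]
grip_width: 24.1
finger_force: 30.0
time: 17.5
tool_pos: [554.7, 210.2, 56.0]
tcp_rot: [3.14, 0.0, 1.701]
contact_force: [4.7, -1.9, -4.1]
grip_width: 23.4
finger_force: 30.0
```

```bash
python3 -m crank '[[-0.0013,0.0005,-0.005,0,0,0],[-0.0017,0,-0.005,0,0,0],[-0.002,0,-0.005,0,0,0],[-0.0022,0,-0.004,0,0,0]]'
python3 -m crank '[[-0.0025,0,-0.0045,0,0,0],[-0.0025,0,-0.0045,0,0,0],[-0.002,0,-0.003,0,0,0]]'
```

```text
time: 18.0
tool_pos: [555.4, 203.1, 75.5]
tcp_rot: [3.141, 0.0, 1.701]
contact_force: [3.1, -2.8, -0.4]
grip_width: 23.8
finger_force: 30.0
time: 18.38
tool_pos: [554.7, 196.8, 85.5]
tcp_rot: [-3.138, -0.001, 1.701]
contact_force: [1.0, 7.1, -19.7]
grip_width: 23.8
finger_force: 30.0
```

```bash
python3 -m crank '[[0.0004,0,0.0012,0,0,0],[0,0,0,0,0,0]]'
python3 -m crank '[[0,0,0,0,0,0],[0,0,0,0,0,0],[0,0,0,0,0,0],[0,0,0,0,0,0]]' 60
python3 - <<'E'
from h import *
bot.capture("wrist")
c=bot.capture("top"); cv2.imwrite("pics/topc4.png",cv2.resize(c["color"][135:260,175:300],None,fx=4.8,fy=4.8,interpolation=cv2.INTER_CUBIC))
E
```

```text
time: 18.62
tool_pos: [554.6, 197.1, 85.1]
tcp_rot: [-3.138, -0.0, 1.701]
contact_force: [-3.2, 1.8, -4.8]
grip_width: 23.7
finger_force: 30.0
time: 19.12
tool_pos: [556.3, 196.6, 86.0]
tcp_rot: [3.141, 0.0, 1.701]
contact_force: [-0.4, 0.2, -0.6]
grip_width: 54.3
finger_force: 0.0
```

Released; retract upward and away, then look.

```bash
python3 -m crank '[[0,0,-0.02,0,0,0],[0,0,-0.04,0,0,0],[0,0,-0.04,0,0,0],[0,0,-0.04,0,0,0],[0.04,0,0,0,0,0]]' | grep pos
python3 -m crank '[[0.05,0,0,0,0,0],[0.05,-0.03,0,0,0,0],[0.05,-0.03,0,0,0,0],[0.03,-0.03,0,0,0,0],[0,0,0,0,0,0]]'
python3 - <<'E'
from h import *
c=bot.capture("top"); cv2.imwrite("pics/topc5.png",cv2.resize(c["color"][135:260,175:300],None,fx=4.8,fy=4.8,interpolation=cv2.INTER_CUBIC))
E
```

```text
tool_pos: [553.2, 235.4, 229.8]
time: 20.48
tool_pos: [435.8, 405.1, 225.8]
tcp_rot: [-3.141, -0.0, 1.706]
contact_force: [-0.2, -0.4, -0.6]
grip_width: 55.1
finger_force: 0.0
```

View pics/topc5.png

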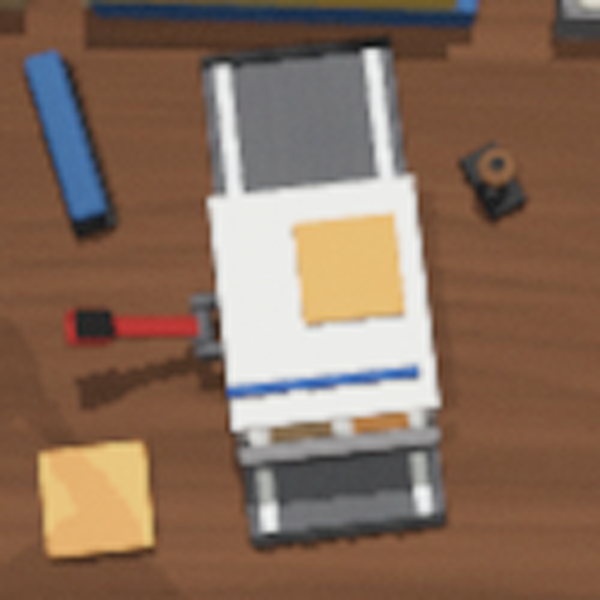

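The lever is back up, with the tread at (95,325). The drawer is home, and the caddy sits about 2 mm from where it started. The bystanders near it haven't moved.

```bash
python3 -c "
from plant import bot
print(bot.close_job())"
```

```text
the job is handed in; nothing more can be done
None
```

I locked the brake, pressed the drawer home on its buffer at about 14 N, lifted the lever back up and handed the job in; the caddy ended about 2 mm from its start, but the hand-in gave no verdict.

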